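# Click the dividing head to its fifth stop and lock it with the taper pin

### The job

Set the little dividing head for the next stone seat: by its black bar knob, turn the notched steel wheel to exactly the fifth click clockwise (seen from above) past zero, zero being the red-marked notch under the hole of the bracket. Then take the brass-handled taper pin from the wooden block and press it down through the bracket hole into the wheel's notch until its collar sits flat on the bracket, so that it pulls the wheel into line and locks it, and let go. Leave the black-handled scriber and the other things on the bench where they are.

Things in the scene. Friction and masses are not known exactly. Their poses are not given: they have to be found in the camera images.
- index_wheel (a joint): Turning angle of the notched steel wheel, rad; 0 with the red-marked notch exactly under the bracket hole, growing clockwise seen from above. 24 clicks a turn: 0.2618 rad (15 degrees) each. Takes about 0.1 Nm; let go, it springs to the nearest stop. The stops are worn: it rests at n x 0.2618 - 0.05 until the pin pulls it true. End stops -1.70 and 2.49; starts between -4 and +1 clicks.
- knob_grip (a point): Point on the wheel's upright axis, in the black bar knob, 66 mm above the bench: grip here. Turns with the wheel: z up, x along the bar, to the red-marked notch. Bar 46 mm long (x), 14 mm wide (y), 38 to 78 mm above the bench, on a 40 mm disc with its top at 42 mm. Red dashes on the bar's end and the wheel mark the zero notch.
- bracket_hole (a point): Centre of the hole's mouth on top of the aluminium bracket, 46 mm above the bench, 52 mm from the wheel's axis; fixed; x level, away from the axis, z up. Hole 10.6 mm wide, right through 10 mm. Bracket 30 mm wide, from 11 mm inside to 28 mm outside the hole; only the knob is higher. With the wheel 2.6 mm out of line the pin needs a push of some newtons; its weight alone is not enough.
- taper_pin: Steel taper pin with round brass handle, 60 g, loose, upright in one of the block's two holes. Origin on its axis at the underside of the collar (the face that must sit on the bracket); z towards the handle. Collar 20 mm wide, z 0 to 4 mm; handle 14 mm wide, z 4 to 42; shank 10 mm wide down to z -9.5, then tapering to a 3 mm tip at z -30. In the block the collar rests 34 mm above the bench.
- scriber: Scriber like the pin but with a black plastic handle and a dark collar, same size above the collar, thin 6 mm shank; it stands in the block's other hole and stays there. Origin as for the pin.
- pin_block: Wooden block, fixed, 44 mm (x) by 100 mm (y) by 34 mm high, origin at the centre of its underside, with two 13 mm upright holes on its y axis, 26 mm either side of the centre; which of them holds the taper pin varies.
- dividers: Steel spring dividers lying flat, 162 mm long: bystander.
- brass_tin: Round brass tin, 62 mm across, 23 mm high: bystander.
- bur_dome: Small tub of burs under a clear dome, 54 mm across, 70 mm high: bystander.
- head: The dividing head: grey base 136 mm wide, fixed to the bench; origin on the wheel's axis at bench height. The wheel is 120 mm across, its faces 24 and 34 mm above the bench (2 mm below the bracket), with one open notch per click in its rim, 9 mm wide where the pin goes; 16 mm of free room below it.
- lighter: White patterned lighter lying flat, 21 by 68 mm, 11 mm high: bystander.
- motor_hanger: Black motor hanging on the left, fixed, about 50 to 80 mm thick, from 80 mm above the bench up to 0.6 m: keep the arm clear of it. Origin at its lower end.

How it is judged:
On the way:
1. the wheel rests on the fifth click past zero while the pin is still out of the head (value of joint index_wheel between 1.22 and 1.36 rad and distance between taper_pin and bracket_hole above 0.04 m and contact force between the fingers and index_wheel below 0.1 N), for 0.2 s.
At the end, for the whole second after the job is handed in: The taper pin stands in the bracket hole, upright within 0.08 rad and centred within 2 mm, its collar within 2 mm of the bracket's top, at rest, and the wheel is locked in line at the fifth click past zero (1.309 rad within 0.03) (value of joint index_wheel between 1.279 and 1.339 rad and z of taper_pin in the frame of bracket_hole between -0.002 and 0.002 m and horizontal distance between taper_pin and bracket_hole below 0.002 m and angle between taper_pin's own z axis and vertical below 0.08 rad and linear speed of taper_pin below 0.01 m/s); the robot touches nothing.
It fails at once if the scriber was taken out or knocked over (distance of scriber from where it was at the start of the episode above 0.02 m).
It fails at once if a bystander was pushed away (distance of any of dividers, brass_tin, bur_dome, lighter from where it was at the start of the episode above 0.02 m).
It also fails if it takes over 64 s, if anything falls off the work surface, if the arm or the gripper's body presses on something with over 40 N, if the wrist force passes 120 N, or if a joint passes its speed limit or range.

### The arm

A 7-joint arm with a two-finger parallel gripper is mounted at the origin on a cart in front of the work surface, level with it; the furniture and walls round the work are solid. World frame = base frame: x ahead of the robot, y to its left, z up, the work surface at z = 0. Lengths are in m, angles in rad, forces in N, time in s.
With the tool pointing down it reaches from about 0.4 to 0.85 m from the base axis. Payload 4.5 kg.
Tool frame: the origin (TCP) lies between the finger pads; the fingertips stand 19 mm ahead of it and the grasp point (between the pads) is the TCP (r.nose_length is the distance from the TCP to the fingertips, in m); z points along the fingers, x is the direction in which the jaws open and shut, and the axes are right-handed (so a half turn about z gives the same grasp; the last joint's range is limited). The gripper opens to 88 mm and grips with 3 to 60 N. Pads are 18 mm wide; open, the fingers measure 123 mm over their backs; the gripper's body (75 mm by 187 mm) begins 45 mm behind the grasp point.
Start: joints at [-1.274, 0.689, -0.195, 1.565, 0.157, 0.902, -0.215], TCP at [0.162, 0.604, 0.258] pointing down, gripper open.
Joint ranges: [-3.01, 3.01], [-0.46, 2.08], [-1.47, 1.51], [0.13, 2.56], [-1, 4.14], [0.04, 2.09], [-2.66, 2.66]. Speed limits (rad/s): [2.57, 2.57, 3.14, 3.14, 3.14, 3.14, 3.14].

### API

Orientations are given as a unit quaternion [x, y, z, w].
In Python, from plant import get_state, vision, r gives the robot as it stands.
- The arm moves only by the tool play_rows, never from a script. Its argument "deltas" is a list that holds one entry, the list of rows, each a list of 7 numbers: the gripper command: -1 is fully open, 1 is shut, values between are in proportion, then the shift along the tool's x, y, z normalised to -1 to 1, where 1 is 300 mm, then the turn, a rotation vector about the tool's x, y, z normalised to -1 to 1, where 1 is pi rad. A call has 1 to 5 rows; each row is the pose to reach, as a shift and turn from the pose measured when the call began, along the tool's axes at that moment, turning the shorter way round; what a row does not reach only later rows make up. A row lasts 1/8 s, in which the tool goes at most 62.5 mm and 10.7 degrees, less where a joint would pass 70% of its speed; a pose out of reach is approached as far as the arm can. A call with a number of a shift or a turn outside -1 to 1 is refused whole. A call with a gripper value outside its range is refused whole. The fingers move at their own pace and stop on an object; "force" is the grip in N (left out, the last holds). Time passes only in rows, so rows that repeat a pose let the fingers close. It gives the time, the measured TCP pose, the force and the opening at its end, in the units of the state.
- get_state(): the state, without advancing time (a new reading comes with each control period).
- vision.snapshot(name): name is "scene" or "top" or "wrist"; returns the picture (420x560x3 uint8, red, green, blue); there is no depth.
- vision.camera_model(name): a dict with "vfov" (degrees; the focal length in pixels is half the picture's height over the tangent of half this angle, whatever the lens; pixels are square), "cx", "cy" (the principal point, pixels), "world_to_cam" (4x4, takes a point from world to camera coordinates). Camera axes: x right, y up, looking along -z (the intrinsics and any distortion apply to the point x, -y, -z); pixel columns grow to the right and rows downward; lengths in m; the calibration is good to about 2 mm. A picture is of the moment at which its call begins: read the wrist's pose just before it. camera_model takes no time and is no camera call; for the wrist camera it gives the pose at the moment of the call.
- r.finish_job(): hands the job in, once; it reports no verdict.
The state is a dict: "clock": time; "q": joint angles; "qd": joint speeds; "joint_torque": joint torques, N m; "tool_pos": TCP position; "eef_rot": TCP orientation; "contact_force": force on the tool from outside, world axes, zero at the start; "moment": the same for the moment, N m; "opening": opening from 0.0 (shut) to 1.0 (fully open).
Only numpy, scipy, OpenCV 4.12 (cv2) and the standard library are available. Lean on these libraries where they do the work, as an engineer would, in place of code of your own. Each camera call takes 0.05 s, during which the arm holds its last target.

## Working session

There is one attempt and no reset: what is moved stays moved. The work goes in short steps, Python scripts to look and compute and a tool call to move; the robot and the scene stay as the last step left them, time stands still between calls to the robot, and variables do not carry over. Pictures are saved under pics/ and viewed, and the job is handed in when it is done.

Besides the shell and the picture viewer there is one more tool, called by a JSON object that holds its "method" and its "body". play_rows: Moves the arm, as the interface text tells. Scaled input: -1 to 1 covers 300 mm each way for a shift and pi rad each way for a turn. Its arguments: {"type":"object","properties":{"deltas":{"type":"array"},"force":{"type":"number"}},"required":["deltas"]}

```bash
ls; mkdir -p pics; cat > h.py <<'E'
import numpy as np, cv2
from plant import get_state, vision, r
E
python3 - <<'E'
from h import *
s=get_state(); print(s)
for n in ("scene","top","wrist"):
    m=vision.camera_model(n); print(n,m)
    im=vision.snapshot(n); cv2.imwrite(f"pics/{n}0.png",im[:,:,::-1])
E
```

```text
pics
{'clock': 0.0, 'q': array([-1.27420874,  0.6899847 , -0.19449641,  1.56636914,  0.15730006,
        0.90250216, -0.21510829]), 'qd': array([ 0.00049348, -0.00199   , -0.00124355, -0.00181648,  0.00090804,
       -0.00037646, -0.00191904]), 'joint_torque': array([ 2.22352724e-04, -5.27577817e+01, -1.26685783e+00, -1.53432530e+01,
       -5.26022469e-02,  6.52948205e-03,  1.73230951e-04]), 'tool_pos': array([0.16225488, 0.60293582, 0.25690242]), 'eef_rot': array([ 7.93633709e-01,  6.08395150e-01, -6.95473542e-04,  6.26849566e-04]), 'contact_force': array([-0.33110185,  0.02321264, -0.33047972]), 'moment': array([ 0.02554714, -0.01874853, -0.03420749]), 'opening': 1.0039135092062939}
scene {'vfov': 43.04316969570351, 'cx': 273.4501329254188, 'cy': 208.7608576587958, 'world_to_cam': array([[ 0.46629928, -0.88437603,  0.02107181, -0.27726422],
       [ 0.57227289,  0.3197318 ,  0.75516575, -0.40401902],
       [-0.67458781, -0.34007442,  0.65519514, -0.93686336],
       [ 0.        ,  0.        ,  0.        ,  1.        ]])}
top {'vfov': 42.701924734381265, 'cx': 280.3107814201842, 'cy': 204.48854297475057, 'world_to_cam': array([[ 8.32164513e-04, -9.99945404e-01, -1.04161967e-02,
         2.53787469e-02],
       [ 9.92969561e-01, -4.06665801e-04,  1.18369273e-01,
        -6.03152222e-01],
       [-1.18367046e-01, -1.04414690e-02,  9.92915011e-01,
        -1.48453950e+00],
       [ 0.00000000e+00,  0.00000000e+00,  0.00000000e+00,
         1.00000000e+00]])}
wrist {'vfov': 69.84527135427483, 'cx': 285.5185690539888, 'cy': 209.91854204736129, 'world_to_cam': array([[ 0.26066051,  0.96542845, -0.00200021, -0.62301887],
       [-0.91354423,  0.24598092, -0.32392951,  0.04314201],
       [-0.31223875,  0.08626291,  0.9460791 , -0.39191081],
       [ 0.        ,  0.        ,  0.        ,  1.        ]])}
```

View pics/scene0.png

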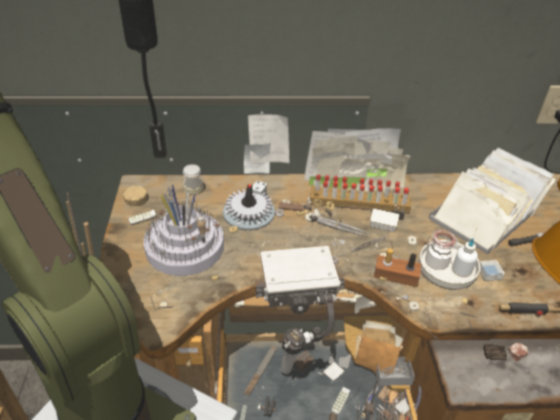

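View pics/top0.png

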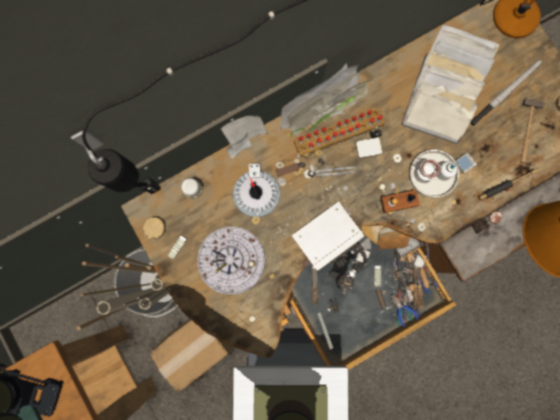

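View pics/wrist0.png

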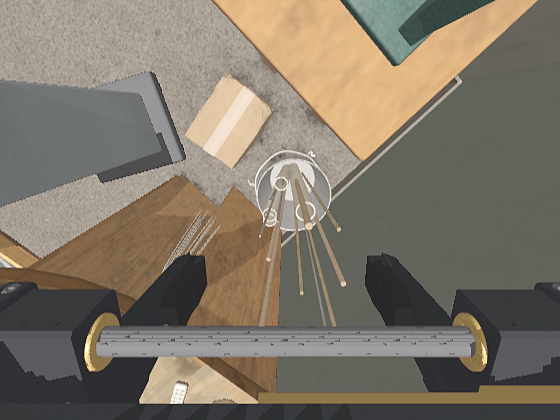

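```bash
cat >> h.py <<'E'
def f(m): return 210/np.tan(np.radians(m["vfov"])/2)
def proj(n,p,m=None):
    m=m or vision.camera_model(n); c=m["world_to_cam"]@np.r_[p,1]
    return np.array([m["cx"]+f(m)*c[0]/-c[2], m["cy"]-f(m)*c[1]/-c[2]])
def unproj(n,uv,z,m=None):
    m=m or vision.camera_model(n); W=m["world_to_cam"]; R=W[:3,:3]; o=-R.T@W[:3,3]
    d=R.T@np.array([(uv[0]-m["cx"])/f(m),-(uv[1]-m["cy"])/f(m),-1]); return o+d*(z-o[2])/d[2]
def crop(im,u0,v0,u1,v1,k,name):
    cv2.imwrite(f"pics/{name}.png",cv2.resize(im[v0:v1,u0:u1],None,fx=k,fy=k,interpolation=cv2.INTER_CUBIC))
E
python3 - <<'E'
from h import *
a=cv2.imread("pics/top0.png"); crop(a,215,150,305,225,8,"ctop")
crop(a,365,170,435,225,8,"cblk")
b=cv2.imread("pics/scene0.png"); crop(b,210,165,290,235,8,"csc"); 
print(unproj("top",(257,193),.034),unproj("top",(400,201),.034),unproj("scene",(249,207),.034))
E
```

```text
[0.63629541 0.0918216  0.034     ] [ 0.61318245 -0.31315537  0.034     ] [0.62118758 0.08557358 0.034     ]
```

View pics/ctop.png

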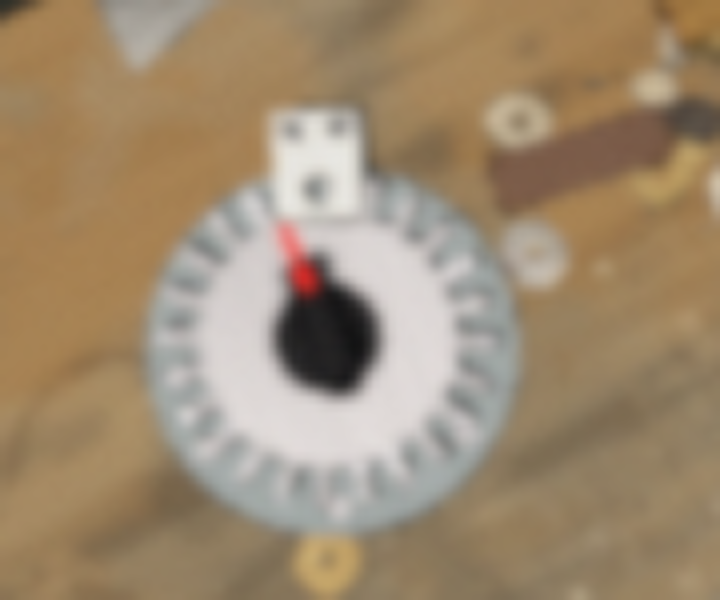

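View pics/cblk.png

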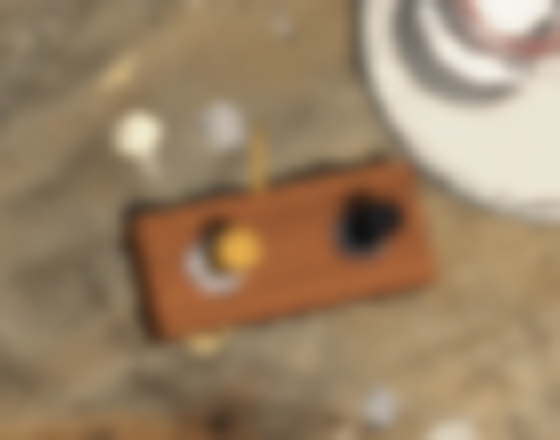

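View pics/csc.png

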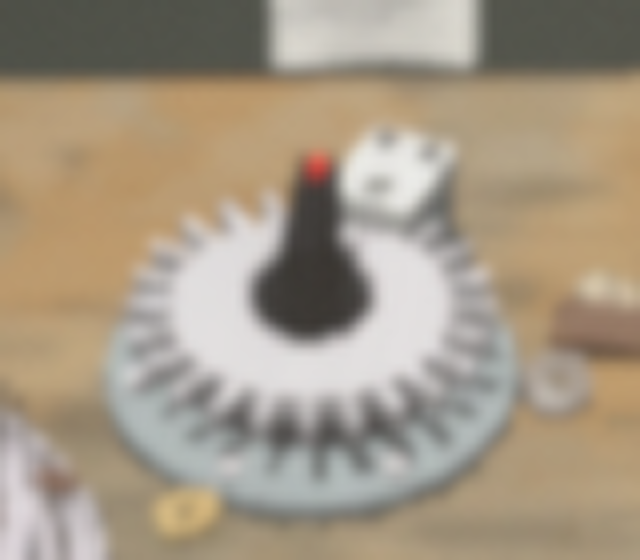

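```bash
python3 - <<'E'
from h import *
from scipy.spatial.transform import Rotation as R
for uv,z in [((150,187),.08),((110,170),.35),((215+317/8,150+187/8),.046),((215+335/8,150+352/8),.01),((365+215/8,170+268/8),.036),((365+238/8,170+247/8),.076),((365+372/8,170+220/8),.076),((365+430/8,170+280/8),.034),((365+135/8,170+205/8),.034),((365+400/8,170+155/8),.034),((365+158/8,170+335/8),.034)]:
    print("top",uv,z,unproj("top",uv,z).round(4))
for uv,z in [((158,155),.08),((140,40),.35),((210+380/8,165+185/8),.046),((210+310/8,165+385/8),.01)]: print("sc",uv,z,unproj("scene",uv,z).round(4))
W=vision.camera_model("wrist")["world_to_cam"]; s=get_state()
T=np.eye(4);T[:3,:3]=R.from_quat(s["eef_rot"]).as_matrix();T[:3,3]=s["tool_pos"]
print((W@T).round(3)); print(np.linalg.inv(W@T).round(3)); print(T.round(3))
# hanger: triangulate
E
```

```text
top (150, 187) 0.08 [0.6468 0.3855 0.08  ]
top (110, 170) 0.35 [0.6446 0.4083 0.35  ]
top (254.625, 173.375) 0.046 [0.6907 0.0982 0.046 ]
top (256.875, 194.0) 0.01 [0.6368 0.0935 0.01  ]
top (391.875, 203.5) 0.036 [ 0.6058 -0.2896  0.036 ]
top (394.75, 200.875) 0.076 [ 0.6083 -0.2898  0.076 ]
top (411.5, 197.5) 0.076 [ 0.6176 -0.336   0.076 ]
top (418.75, 205.0) 0.034 [ 0.6018 -0.3657  0.034 ]
top (381.875, 195.625) 0.034 [ 0.6286 -0.2623  0.034 ]
top (415.0, 189.375) 0.034 [ 0.6464 -0.3564  0.034 ]
top (384.75, 211.875) 0.034 [ 0.5823 -0.2694  0.034 ]
sc (158, 155) 0.08 [0.6424 0.382  0.08  ]
sc (140, 40) 0.35 [0.7372 0.4702 0.35  ]
sc (257.5, 188.125) 0.046 [0.6861 0.0969 0.046 ]
sc (248.75, 213.125) 0.01 [0.6238 0.0881 0.01  ]
[[ 1.     0.001  0.     0.001]
 [ 0.001 -0.946  0.324 -0.04 ]
 [ 0.001 -0.324 -0.946 -0.147]
 [ 0.     0.     0.     1.   ]]
[[ 1.     0.001  0.001 -0.001]
 [ 0.001 -0.946 -0.324 -0.086]
 [ 0.     0.324 -0.946 -0.127]
 [ 0.     0.     0.     1.   ]]
[[ 0.26   0.966 -0.     0.162]
 [ 0.966 -0.26  -0.001  0.603]
 [-0.001  0.    -1.     0.257]
 [ 0.     0.     0.     1.   ]]
```

{"method": "play_rows", "body": {"deltas": [[[-1,-0.12,0.17,0,0,0,0],[-1,-0.24,0.34,0,0,0,-0.03],[-1,-0.36,0.51,0,0,0,-0.08],[-1,-0.48,0.68,0,0,0,-0.12],[-1,-0.6,0.85,0,0,0,-0.15]]]}}

```text
clock: 0.78
tool_pos: [0.3629, 0.3614, 0.2573]
eef_rot: [0.628, 0.778, -0.001, 0.0]
contact_force: [1.1, -0.1, -0.7]
opening: 1.001
```

```bash
cat >> h.py <<'E'
from scipy.spatial.transform import Rotation as R
def go(p,yaw_deg,s=None):
    """normalized tool-frame delta to world pos p with tool down & tool-x yaw (deg)"""
    s=s or get_state(); A=R.from_quat(s["eef_rot"]); d=A.inv().apply(np.array(p)-s["tool_pos"])
    y=np.radians(yaw_deg); X=np.array([np.cos(y),np.sin(y),0]);Z=np.array([0,0,-1.]);Y=np.cross(Z,X)
    rv=(A.inv()*R.from_matrix(np.c_[X,Y,Z])).as_rotvec()
    return (d/.3).round(4),(rv/np.pi).round(4)
def st():
    s=get_state(); M=R.from_quat(s["eef_rot"]).as_matrix(); print("t",round(s["clock"],2),"p",s["tool_pos"].round(4),"yaw",np.degrees(np.arctan2(M[1,0],M[0,0])).round(2),"q",s["q"].round(2),"F",s["contact_force"].round(1),"M",s["moment"].round(2),"op",round(s["opening"],3))
E
python3 - <<'E'
from h import *
st(); print(go((.625,.09,.22),112.8))
E
```

```text
t 0.78 p [0.3629 0.3614 0.2573] yaw 102.15 q [-0.64  0.56 -0.37  1.9   0.29  0.74  0.61] F [ 1.1 -0.1 -0.7] M [ 0.03 -0.09  0.02] op 1.001
(array([-1.068 ,  0.6637,  0.1255]), array([-0.0002,  0.0004, -0.0592]))
```

{"method": "play_rows", "body": {"deltas": [[[-1,-0.17,0.11,0.02,0,0,-0.01],[-1,-0.34,0.22,0.04,0,0,-0.03],[-1,-0.5,0.33,0.06,0,0,-0.04],[-1,-0.67,0.44,0.08,0,0,-0.05],[-1,-0.84,0.55,0.1,0,0,-0.059]]]}}

```text
clock: 1.4
tool_pos: [0.5784, 0.148, 0.2272]
eef_rot: [0.553, 0.833, -0.001, 0.0]
contact_force: [0.8, 1.3, 0.3]
opening: 1.0
```

```bash
python3 - <<'E'
from h import *
st(); print(go((.625,.09,.22),112.8))
E
```

```text
t 1.4 p [0.5784 0.148  0.2272] yaw 112.82 q [-0.08  0.71 -0.44  1.68  0.39  0.84  1.28] F [0.8 1.3 0.3] M [ 0.12 -0.05 -0.01] op 1.0
(array([-0.2385,  0.0681,  0.0242]), array([-0.0003,  0.0003,  0.0001]))
```

{"method": "play_rows", "body": {"deltas": [[[-1,-0.12,0.03,0.01,0,0,0],[-1,-0.24,0.068,0.024,0,0,0],[-1,-0.24,0.068,0.024,0,0,0],[-1,-0.24,0.068,0.024,0,0,0]]]}}

```text
clock: 1.9
tool_pos: [0.6244, 0.0906, 0.2198]
eef_rot: [0.553, 0.833, -0.001, -0.001]
contact_force: [-0.5, 0.6, 0.1]
opening: 0.998
```

```bash
python3 - <<'E'
from h import *
import json
st(); m=vision.camera_model("wrist"); im=vision.snapshot("wrist")[:,:,::-1]
np.save("w1.npy",m["world_to_cam"]); cv2.imwrite("pics/w1.png",im); st()
print(m["cx"],m["cy"],f(m))
for p in [(.6375,.0935,.034),(.69,.098,.046)]: print(proj("wrist",p,m))
E
```

```text
t 1.9 p [0.6244 0.0906 0.2198] yaw 112.87 q [ 0.02  0.77 -0.45  1.58  0.39  0.89  1.41] F [-0.5  0.6  0.1] M [ 0.06  0.03 -0.01] op 0.998
t 1.95 p [0.6242 0.0912 0.2201] yaw 112.94 q [ 0.02  0.77 -0.45  1.58  0.39  0.89  1.41] F [-0.6 -0.7 -0.1] M [0.06 0.04 0.03] op 1.001
285.5185690539888 209.91854204736129 300.77464305809264
[283.46390793 203.40737873]
[268.84159942 249.93940156]
```

View pics/w1.png

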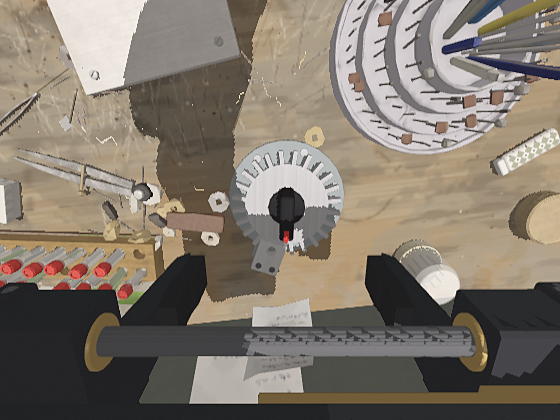

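```bash
python3 - <<'E'
from h import *
a=cv2.imread("pics/w1.png"); crop(a,225,135,350,285,4,"cw1")
E
```

```text
(no output)
```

View pics/cw1.png

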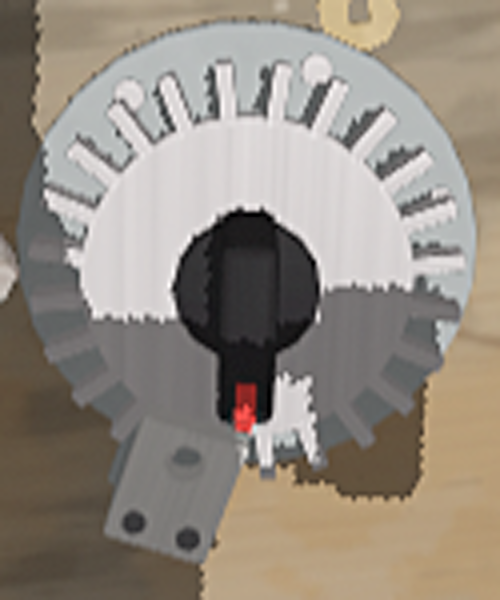

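```bash
python3 - <<'E'
from h import *
m=vision.camera_model("wrist"); m["world_to_cam"]=np.load("w1.npy")
P=lambda u,v,z: unproj("wrist",(225+u/4-.4,135+v/4-.4),z,m).round(4)
for n,u,v,z in [("hole",187,458,.046),("disc",247,282,.042),("barendtop",246,350,.078),("barcornL",218,350,.078),("barcornR",275,350,.078),("reddash out",242,425,.06),("brR",243,437,.046),("brFarR",205,563,.046),("brFarL",103,533,.046),("brL",147,416,.046)]: print(n,P(u,v,z))
E
```

```text
hole [0.688  0.1002 0.046 ]
disc [0.6357 0.0961 0.042 ]
barendtop [0.6409 0.0979 0.078 ]
barcornL [0.6435 0.0917 0.078 ]
barcornR [0.6382 0.1043 0.078 ]
reddash out [0.667  0.1078 0.06  ]
brR [0.6761 0.112  0.046 ]
brFarR [0.7167 0.1173 0.046 ]
brFarL [0.7189 0.0871 0.046 ]
brL [0.6805 0.0854 0.046 ]
```

```bash
cat > ov.py <<'E'
from h import *
def overlay(img,m,n,ax,byaw,wheel,box,k,name):
    """byaw bracket yaw deg; wheel angle rad cw"""
    a=cv2.imread(img); u0,v0,u1,v1=box; c=cv2.resize(a[v0:v1,u0:u1],None,fx=k,fy=k,interpolation=cv2.INTER_CUBIC)
    def pl(pts,col,closed=True):
        q=np.array([(proj(n,p,m)-[u0,v0]+.5)*k-.5 for p in pts]).round().astype(int); cv2.polylines(c,[q.reshape(-1,1,2)],closed,col,1)
    ax=np.array(ax); b=np.radians(byaw); w=b-wheel
    def loc(x,y,z,a): return (ax[0]+x*np.cos(a)-y*np.sin(a),ax[1]+x*np.sin(a)+y*np.cos(a),z)
    T=np.linspace(0,2*np.pi,40)
    for z in (.078,.042): pl([loc(x,y,z,w) for x,y in [(-.023,-.007),(.023,-.007),(.023,.007),(-.023,.007)]],(0,255,0))
    pl([loc(.02*np.cos(t),.02*np.sin(t),.042,w) for t in T],(255,255,0))
    pl([loc(.06*np.cos(t),.06*np.sin(t),.034,w) for t in T],(255,0,0))
    pl([loc(.068*np.cos(t),.068*np.sin(t),.0,w) for t in T],(255,0,255))
    pl([loc(x,y,.046,b) for x,y in [(.041,-.015),(.08,-.015),(.08,.015),(.041,.015)]],(0,255,255))
    pl([loc(.052+.0053*np.cos(t),.0053*np.sin(t),.046,b) for t in T],(0,255,255))
    pl([loc(.023,0,.078,w),loc(.06,0,.034,w)],(0,165,255),False)
    cv2.imwrite(f"pics/{name}.png",c)
E
python3 - <<'E'
from ov import *
m=vision.camera_model("wrist"); m["world_to_cam"]=np.load("w1.npy")
overlay("pics/w1.png",m,"wrist",(.6357,.0961),4.5,-.312,(225,135,350,285),4,"ov1")
mt=vision.camera_model("top")
overlay("pics/top0.png",mt,"top",(.6365,.0935),4.5,-.312,(215,150,305,225),8,"ov1t")
E
```

```text
(no output)
```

View pics/ov1.png

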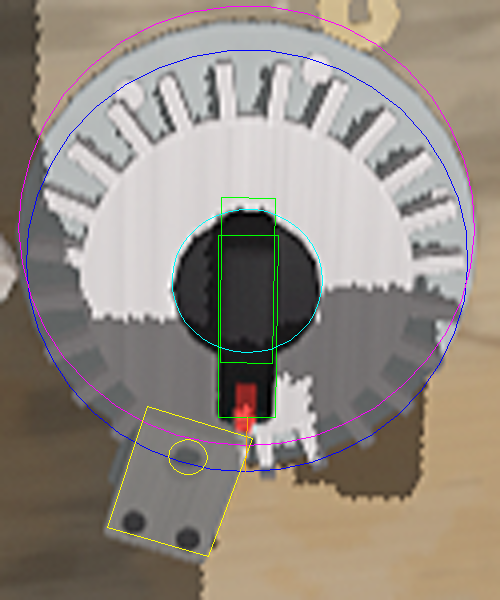

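View pics/ov1t.png

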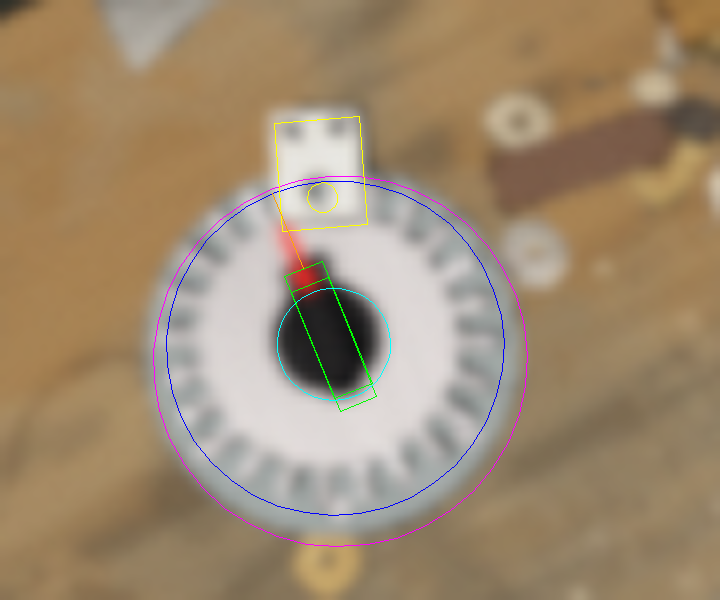

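```bash
python3 - <<'E'
from h import *
st(); print(go((.638,.0965,.100),112.8),go((.638,.0965,.068),112.8))
E
```

```text
t 1.95 p [0.6242 0.0912 0.2201] yaw 112.94 q [ 0.02  0.77 -0.45  1.58  0.39  0.89  1.41] F [-0.6 -0.7 -0.1] M [0.06 0.04 0.03] op 1.001
(array([-0.0019,  0.0495,  0.4002]), array([-0.0004, -0.0001,  0.0008])) (array([-0.002 ,  0.0497,  0.5069]), array([-0.0004, -0.0001,  0.0008]))
```

{"method": "play_rows", "body": {"deltas": [[[-0.2,-0.001,0.02,0.15,0,0,0],[-0.2,-0.002,0.05,0.3,0,0,0.001],[-0.2,-0.002,0.05,0.38,0,0,0.001],[-0.2,-0.002,0.05,0.38,0,0,0.001]]]}}

```text
clock: 2.45
tool_pos: [0.6361, 0.0979, 0.1045]
eef_rot: [0.553, 0.833, -0.002, -0.002]
contact_force: [0.5, 0.6, 0.7]
opening: 0.601
```

```bash
python3 - <<'E'
from ov import *
st(); m=vision.camera_model("wrist"); im=vision.snapshot("wrist")[:,:,::-1]
np.save("w2.npy",m["world_to_cam"]); cv2.imwrite("pics/w2.png",im)
overlay("pics/w2.png",m,"wrist",(.638,.0965),4.5,-.312,(150,150,420,420),2.2,"ov2")
E
```

```text
t 2.45 p [0.6361 0.0979 0.1045] yaw 112.92 q [-0.02  0.93 -0.38  1.6   0.47  0.7   1.34] F [0.5 0.6 0.7] M [ 0.05 -0.03  0.05] op 0.601
```

View pics/ov2.png

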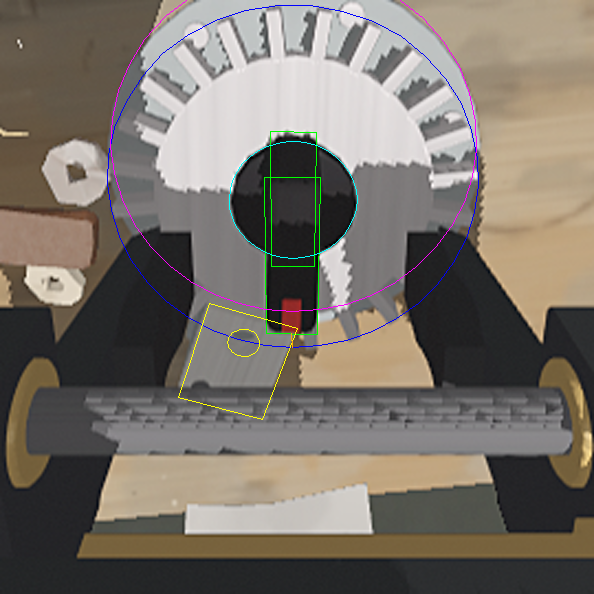

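```bash
python3 - <<'E'
from h import *
st(); print(go((.638,.0965,.069),112.5))
E
```

```text
t 2.5 p [0.6374 0.098  0.1061] yaw 112.88 q [-0.02  0.93 -0.38  1.6   0.47  0.7   1.34] F [-0.  -0.6  0.3] M [ 0.02 -0.01  0.  ] op 0.594
(array([-0.0055,  0.0003,  0.1237]), array([-0.0007, -0.0004,  0.0021]))
```

{"method": "play_rows", "body": {"deltas": [[[-0.2,-0.006,0,0.08,0,0,0.002],[-0.2,-0.006,0,0.124,0,0,0.002],[-0.2,-0.006,0,0.124,0,0,0.002],[0.8,-0.006,0,0.124,0,0,0.002],[0.8,-0.006,0,0.124,0,0,0.002]]], "force": 25}}

```text
clock: 3.12
tool_pos: [0.6386, 0.0966, 0.0698]
eef_rot: [0.555, 0.832, 0.0, -0.001]
contact_force: [-0.1, 0.3, 0.2]
opening: 0.391
```

{"method": "play_rows", "body": {"deltas": [[[0.9,0,0,0,0,0,0],[0.9,0,0,0,0,0,0],[0.9,0,0,0,0,0,0]]], "force": 25}}

```text
clock: 3.5
tool_pos: [0.6385, 0.0973, 0.0702]
eef_rot: [0.555, 0.832, 0.001, -0.001]
contact_force: [-1.9, 0.9, 2.5]
opening: 0.156
```

```bash
python3 - <<'E'
from h import *
st()
E
```

```text
t 3.5 p [0.6385 0.0973 0.0702] yaw 112.53 q [-0.03  0.98 -0.35  1.61  0.5   0.64  1.32] F [-1.9  0.9  2.5] M [ 0.3   0.24 -0.06] op 0.156
```

{"method": "play_rows", "body": {"deltas": [[[0.9,0,0,0,0,0,0.05],[0.9,0,0,0,0,0,0.1],[0.9,0,0,0,0,0,0.15],[0.9,0,0,0,0,0,0.2],[0.9,0,0,0,0,0,0.25]]], "force": 25}}

```text
clock: 4.12
tool_pos: [0.6386, 0.0986, 0.0702]
eef_rot: [0.832, 0.554, 0.001, -0.002]
contact_force: [-0.1, 2.4, 0.9]
opening: 0.159
```

```bash
python3 - <<'E'
from h import *
st(); print(go((.638,.0973,.07),112.5-90.5))
E
```

```text
t 4.12 p [0.6386 0.0986 0.0702] yaw 67.3 q [-0.14  0.96 -0.16  1.62  0.23  0.58  0.75] F [-0.1  2.4  0.9] M [0.5  0.02 0.03] op 0.159
(array([-0.0048, -0.0001,  0.0007]), array([-0.0009, -0.0007,  0.2517]))
```

{"method": "play_rows", "body": {"deltas": [[[0.9,-0.003,0,0,0,0,0.05],[0.9,-0.003,0,0,0,0,0.1],[0.9,-0.003,0,0,0,0,0.15],[0.9,-0.003,0,0,0,0,0.2],[0.9,-0.003,0,0,0,0,0.252]]], "force": 25}}

```text
clock: 4.75
tool_pos: [0.6395, 0.0996, 0.0702]
eef_rot: [0.982, 0.188, 0.002, -0.003]
contact_force: [2.4, 3.1, -3.5]
opening: 0.156
```

{"method": "play_rows", "body": {"deltas": [[[0.9,0,0,0,0,0,0],[0.9,0,0,0,0,0,0]]]}}

```text
clock: 5.0
tool_pos: [0.6395, 0.0996, 0.0702]
eef_rot: [0.982, 0.19, 0.002, -0.003]
contact_force: [1.3, 1.2, 0.4]
opening: 0.155
```

```bash
python3 - <<'E'
from ov import *
st(); print(go((.638,.0973,.07),112.5-90.5))
m=vision.camera_model("wrist"); im=vision.snapshot("wrist")[:,:,::-1]
cv2.imwrite("pics/w3.png",im)
overlay("pics/w3.png",m,"wrist",(.638,.0973),4.5,1.26,(50,100,450,400),1.9,"ov3")
E
```

```text
t 5.0 p [0.6395 0.0996 0.0702] yaw 21.87 q [-0.24  0.96  0.04  1.62 -0.07  0.55  0.22] F [1.3 1.2 0.4] M [-0.02 -0.06  0.02] op 0.155
(array([-0.0076,  0.0052,  0.0006]), array([-0.0014, -0.0014, -0.0007]))
```

View pics/ov3.png

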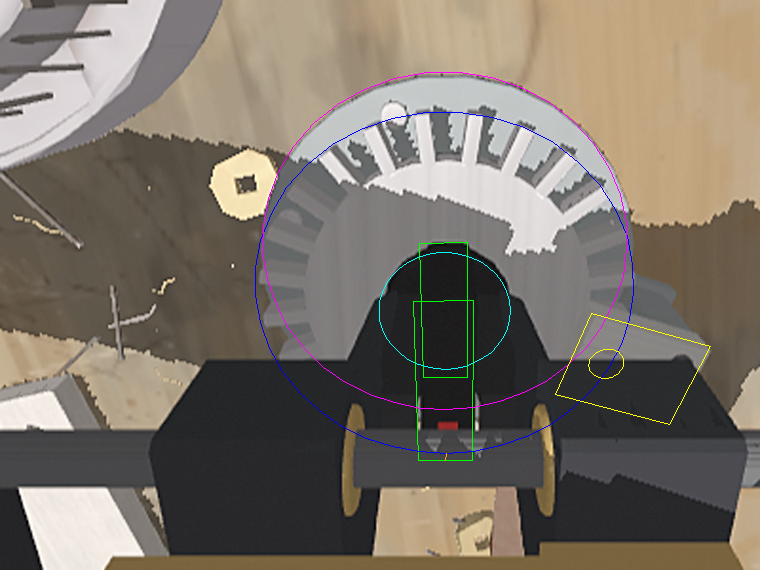

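{"method": "play_rows", "body": {"deltas": [[[0.3,0,0,0,0,0,0],[0.3,0,0,0,0,0,0],[0.3,0,0,0,0,0,0]]]}}

```text
clock: 5.42
tool_pos: [0.6394, 0.0993, 0.0702]
eef_rot: [0.982, 0.189, 0.002, -0.003]
contact_force: [-0.7, -0.1, -0.4]
opening: 0.348
```

```bash
python3 - <<'E'
from ov import *
st(); print(go((.6395,.0985,.2),22))
E
```

```text
t 5.42 p [0.6394 0.0993 0.0702] yaw 21.84 q [-0.24  0.96  0.04  1.62 -0.07  0.55  0.22] F [-0.7 -0.1 -0.4] M [-0.08  0.07  0.01] op 0.348
(array([ 0.0011,  0.0007, -0.4328]), array([-0.0014, -0.0014, -0.0009]))
```

{"method": "play_rows", "body": {"deltas": [[[0.3,0,0,-0.1,0,0,0],[0.3,0,0,-0.25,0,0,0],[0,0,0,-0.43,-0.0014,-0.0014,0],[0,0,0,-0.43,-0.0014,-0.0014,0],[0,0,0,-0.43,-0.0014,-0.0014,0]]]}}

```text
clock: 6.05
tool_pos: [0.6386, 0.0985, 0.1988]
eef_rot: [0.982, 0.19, -0.0, -0.0]
contact_force: [-0.2, -0.2, -0.3]
opening: 0.499
```

```bash
python3 - <<'E'
from ov import *
st()
m=vision.camera_model("wrist"); im=vision.snapshot("wrist")[:,:,::-1]
np.save("w4.npy",m["world_to_cam"]); cv2.imwrite("pics/w4.png",im)
overlay("pics/w4.png",m,"wrist",(.639,.098),4.5,1.259,(205,125,380,275),4,"ov4")
crop(im,205,125,380,275,4,"cw4")
E
```

```text
t 6.05 p [0.6386 0.0985 0.1988] yaw 21.85 q [-0.26  0.78  0.06  1.56 -0.06  0.8   0.21] F [-0.2 -0.2 -0.3] M [-0.06  0.05  0.03] op 0.499
```

View pics/ov4.png

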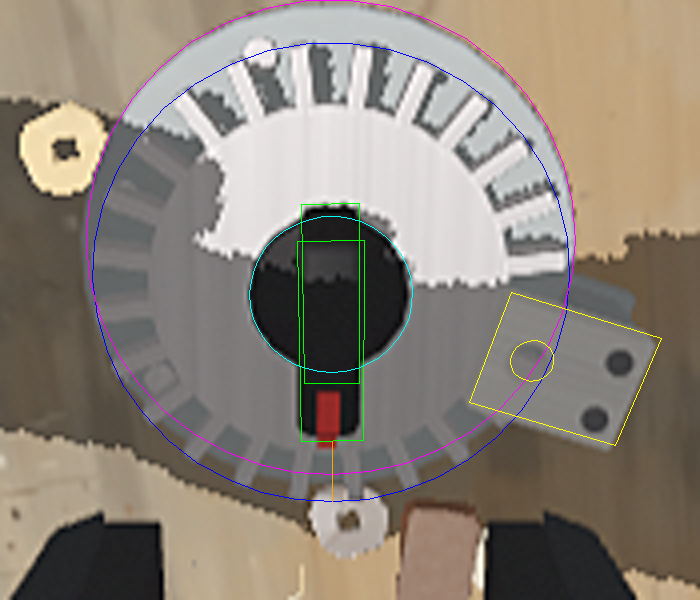

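View pics/cw4.png

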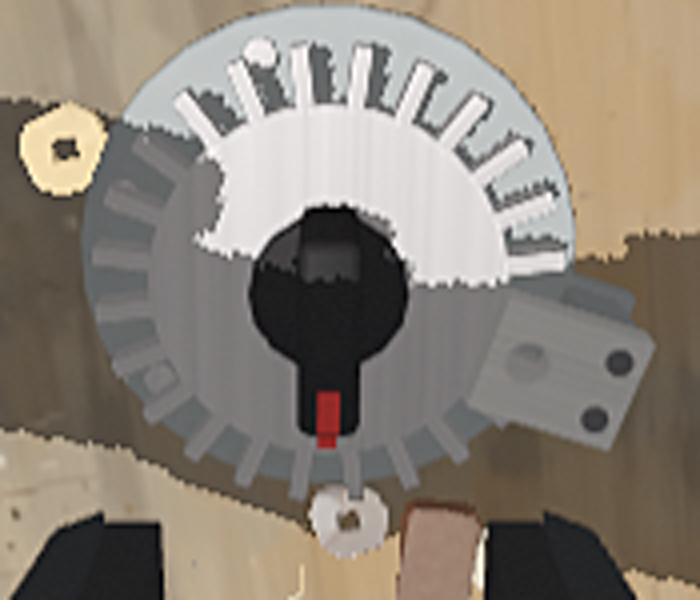

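```bash
python3 - <<'E'
from ov import *
st(); print(go((.608,-.285,.2),11))
E
```

```text
t 6.1 p [0.6381 0.0985 0.198 ] yaw 21.86 q [-0.26  0.79  0.06  1.56 -0.06  0.8   0.21] F [-0.8  0.  -0.8] M [-0.07  0.05  0.05] op 0.502
(array([-0.569 ,  1.149 , -0.0061]), array([-0.0002,  0.0008,  0.0603]))
```

{"method": "play_rows", "body": {"deltas": [[[0,-0.08,0.17,-0.01,0,0,0.01],[0,-0.17,0.34,-0.01,0,0,0.02],[0,-0.25,0.51,-0.01,0,0,0.04],[0,-0.34,0.68,-0.01,0,0,0.05],[0,-0.42,0.85,-0.01,0,0,0.06]]]}}

```text
clock: 6.72
tool_pos: [0.6146, -0.1867, 0.1992]
eef_rot: [0.995, 0.096, -0.003, -0.001]
contact_force: [1.0, -0.6, -0.3]
opening: 0.493
```

```bash
python3 - <<'E'
from ov import *
st(); print(go((.608,-.285,.2),11))
E
```

```text
t 6.72 p [ 0.6146 -0.1867  0.1992] yaw 10.99 q [ 0.19  0.78  0.06  1.57 -0.06  0.8   0.47] F [ 1.  -0.6 -0.3] M [ 0.    0.01 -0.02] op 0.493
(array([-0.0841,  0.3174, -0.0027]), array([-0.0006,  0.0019, -0.    ]))
```

{"method": "play_rows", "body": {"deltas": [[[0,-0.04,0.15,0,0,0.001,0],[0,-0.084,0.3,0,0,0.002,0],[0,-0.084,0.317,0,0,0.002,0],[0,-0.084,0.317,0,0,0.002,0]]]}}

```text
clock: 7.22
tool_pos: [0.6075, -0.2841, 0.1976]
eef_rot: [0.995, 0.096, -0.001, -0.002]
contact_force: [0.1, 0.8, 0.4]
opening: 0.501
```

```bash
python3 - <<'E'
from ov import *
st()
m=vision.camera_model("wrist"); im=vision.snapshot("wrist")[:,:,::-1]
np.save("w5.npy",m["world_to_cam"]); cv2.imwrite("pics/w5.png",im)
print(proj("wrist",(.609,-.288,.076),m))
E
```

```text
t 7.22 p [ 0.6075 -0.2841  0.1976] yaw 10.98 q [ 0.35  0.82  0.05  1.48 -0.05  0.85  0.6 ] F [0.1 0.8 0.4] M [-0.03  0.01  0.04] op 0.501
[288.09655649 214.15302175]
```

View pics/w5.png

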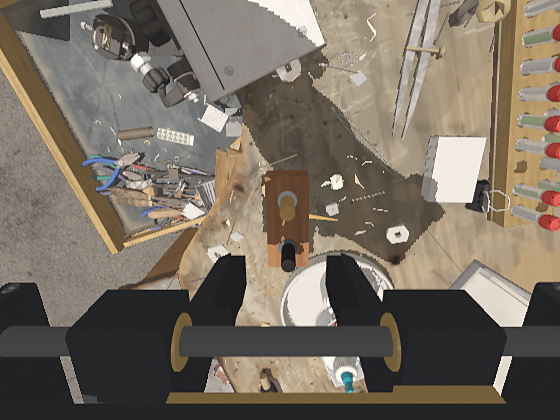

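```bash
python3 - <<'E'
from ov import *
a=cv2.imread("pics/w5.png"); crop(a,250,160,330,280,5,"cw5")
E
```

```text
(no output)
```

View pics/cw5.png

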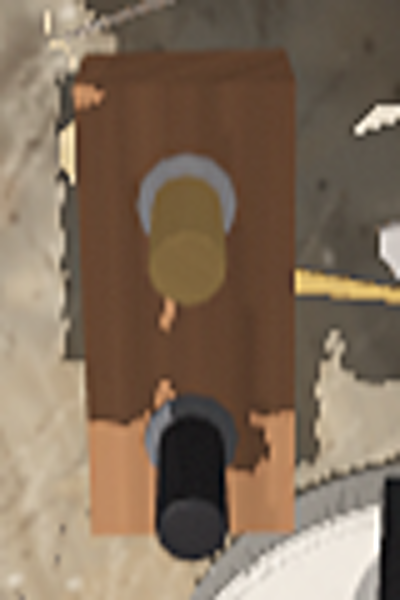

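```bash
python3 - <<'E'
from ov import *
m=vision.camera_model("wrist"); m["world_to_cam"]=np.load("w5.npy")
for n,u,v,z in [("pin",188,268,.076),("collar",188,203,.038),("scr",192,528,.076),("blk",80,62,.034),("blk",293,75,.034),("blk",92,533,.034),("blk",295,532,.034)]: print(n,unproj("wrist",(250+u/5-.4,160+v/5-.4),z,m).round(4))
st();print(go((.6075,-.2875,.062),11))
E
```

```text
pin [ 0.6081 -0.2873  0.076 ]
collar [ 0.6081 -0.2869  0.038 ]
scr [ 0.6186 -0.3375  0.076 ]
blk [ 0.5821 -0.2638  0.034 ]
blk [ 0.6235 -0.2584  0.034 ]
blk [ 0.6022 -0.3658  0.034 ]
blk [ 0.6455 -0.3571  0.034 ]
t 7.28 p [ 0.608  -0.2828  0.1979] yaw 11.09 q [ 0.34  0.82  0.05  1.48 -0.05  0.85  0.6 ] F [0.  0.1 0.8] M [-0.05 -0.02 -0.05] op 0.498
(array([-0.0043,  0.0171,  0.4531]), array([-0.0014,  0.0003,  0.0005]))
```

{"method": "play_rows", "body": {"deltas": [[[0,-0.002,0.01,0.15,0,0,0],[0,-0.003,0.016,0.3,-0.001,0,0],[0,-0.003,0.016,0.4,-0.001,0,0],[0,-0.003,0.016,0.453,-0.001,0,0],[0,-0.003,0.016,0.453,-0.001,0,0]]]}}

```text
clock: 7.9
tool_pos: [0.6077, -0.2854, 0.0612]
eef_rot: [0.995, 0.097, -0.001, -0.001]
contact_force: [-0.4, -0.5, -1.4]
opening: 0.501
```

{"method": "play_rows", "body": {"deltas": [[[0.9,0,0,0,0,0,0],[0.9,0,0,0,0,0,0],[0.9,0,0,0,0,0,0],[0.9,0,0,0,0,0,0],[0.9,0,0,0,0,0,0]]], "force": 30}}

```text
clock: 8.52
tool_pos: [0.6082, -0.2857, 0.0619]
eef_rot: [0.995, 0.097, -0.001, -0.001]
contact_force: [-0.5, -0.8, 3.9]
opening: 0.133
```

```bash
python3 - <<'E'
from ov import *
st();print(go((.608,-.287,.16),11))
m=vision.camera_model("wrist"); im=vision.snapshot("wrist")[:,:,::-1]
cv2.imwrite("pics/w6.png",im)
E
```

```text
t 8.53 p [ 0.6082 -0.2857  0.0619] yaw 11.18 q [ 0.35  1.    0.03  1.53 -0.05  0.61  0.61] F [-0.5 -0.8  3.9] M [0.01 0.19 0.01] op 0.133
(array([-0.0018,  0.0033, -0.327 ]), array([-0.0008,  0.0003,  0.001 ]))
```

View pics/w6.png

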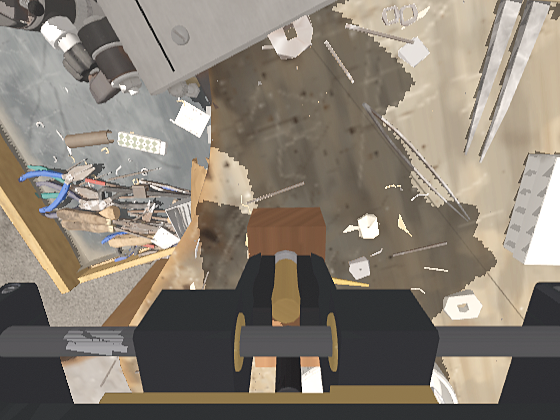

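```bash
python3 - <<'E'
from ov import *
a=cv2.imread("pics/w6.png"); crop(a,230,200,345,345,4,"cw6")
m=vision.camera_model("wrist")
for n,p in [("tcp top",(.6082,-.2857,.076)),("vis",(.6081,-.2873,.076))]: print(n,(proj("wrist",p,m)-[230,200]+.5)*4)
E
```

```text
tcp top [234.64442473 432.12110265]
vis [230.95977792 443.81607063]
```

View pics/cw6.png

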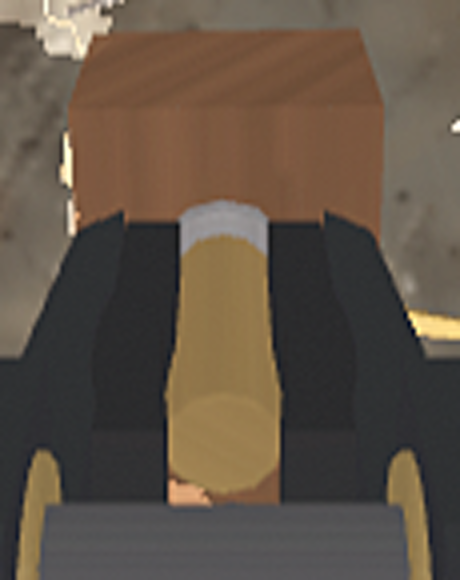

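{"method": "play_rows", "body": {"deltas": [[[0.9,0,0,-0.1,0,0,0],[0.9,0,0,-0.25,0,0,0],[0.9,0,0,-0.4,0,0,0],[0.9,0,0,-0.4,0,0,0]]], "force": 45}}

```text
clock: 9.07
tool_pos: [0.6104, -0.2872, 0.1855]
eef_rot: [0.995, 0.097, 0.002, 0.001]
contact_force: [0.2, 0.3, -1.0]
opening: 0.129
```

```bash
python3 - <<'E'
from ov import *
st();print(go((.6898,.1025,.17),94.5))
m=vision.camera_model("wrist"); im=vision.snapshot("wrist")[:,:,::-1]
cv2.imwrite("pics/w7.png",im)
E
```

```text
t 9.07 p [ 0.6104 -0.2872  0.1855] yaw 11.16 q [ 0.35  0.84  0.05  1.48 -0.05  0.82  0.61] F [ 0.2  0.3 -1. ] M [-0.04  0.01  0.04] op 0.129
(array([ 0.5109, -1.2233,  0.052 ]), array([ 0.0016, -0.0008, -0.463 ]))
```

View pics/w7.png

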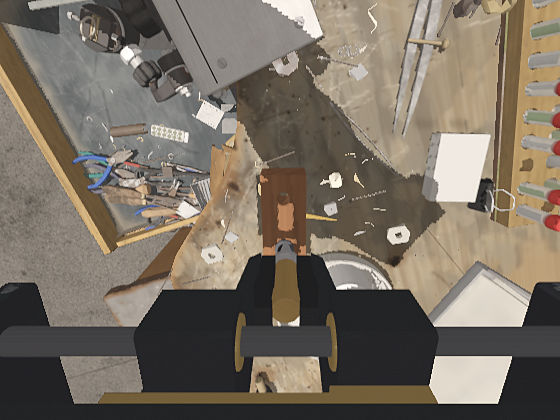

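{"method": "play_rows", "body": {"deltas": [[[0.9,0.06,-0.15,0,0,0,-0.05],[0.9,0.13,-0.31,0,0,0,-0.11],[0.9,0.19,-0.46,0,0,0,-0.17],[0.9,0.26,-0.62,0,0,0,-0.22],[0.9,0.32,-0.77,0,0,0,-0.28]]]}}

```text
clock: 9.75
tool_pos: [0.6571, -0.0389, 0.181]
eef_rot: [0.858, 0.514, -0.001, -0.002]
contact_force: [0.4, -0.3, -0.3]
opening: 0.127
```

```bash
python3 - <<'E'
from ov import *
st();print(go((.6898,.1025,.17),94.5))
E
```

```text
t 9.75 p [ 0.6571 -0.0389  0.181 ] yaw 61.9 q [ 0.07  0.82 -0.16  1.52  0.16  0.81  0.93] F [ 0.4 -0.3 -0.3] M [-0.05  0.01  0.01] op 0.127
(array([ 0.4669, -0.1257,  0.0373]), array([-0.0012, -0.0004, -0.1811]))
```

{"method": "play_rows", "body": {"deltas": [[[0.9,0.16,-0.04,0.02,0,0,-0.05],[0.9,0.32,-0.08,0.03,0,0,-0.1],[0.9,0.467,-0.126,0.037,-0.001,0,-0.15],[0.9,0.467,-0.126,0.037,-0.001,0,-0.181],[0.9,0.467,-0.126,0.037,-0.001,0,-0.181]]]}}

```text
clock: 10.38
tool_pos: [0.6884, 0.1025, 0.1677]
eef_rot: [0.679, 0.734, -0.001, -0.002]
contact_force: [-0.3, -0.9, -0.9]
opening: 0.13
```

```bash
python3 - <<'E'
from ov import *
st();print(go((.6898,.1025,.11),94.5))
m=vision.camera_model("wrist"); im=vision.snapshot("wrist")[:,:,::-1]
np.save("w8.npy",m["world_to_cam"]);cv2.imwrite("pics/w8.png",im)
overlay("pics/w8.png",m,"wrist",(.639,.098),4.5,1.259,(150,100,420,340),2.5,"ov8")
E
```

```text
t 10.38 p [0.6884 0.1025 0.1677] yaw 94.47 q [-0.07  0.9  -0.3   1.4   0.29  0.89  1.2 ] F [-0.3 -0.9 -0.9] M [-0.03 -0.03 -0.04] op 0.13
(array([-0.0006,  0.0056,  0.1921]), array([-0.0014, -0.0003, -0.0001]))
```

View pics/ov8.png

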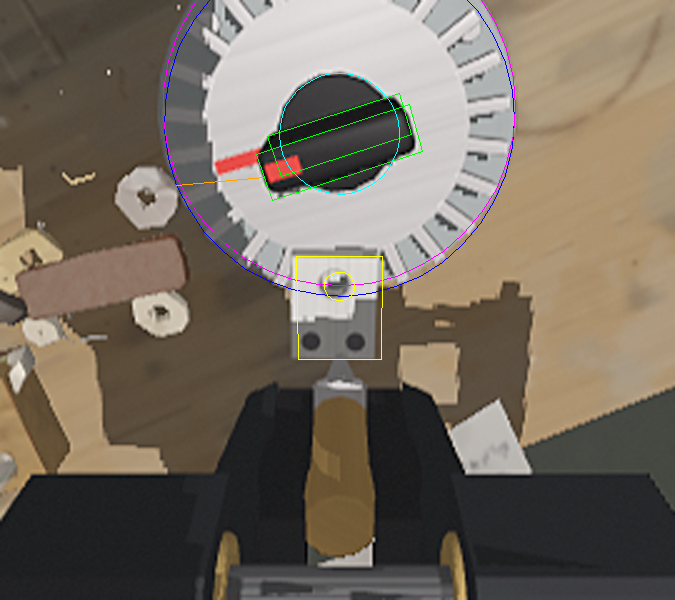

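```bash
python3 - <<'E'
from ov import *
m=vision.camera_model("wrist"); m["world_to_cam"]=np.load("w8.npy")
M=None
p=np.array([.6884,.1025,.1677]); ty=np.array([.997,.078,0])
q=lambda P:(proj("wrist",P,m)-[150,100]+.5)*2.5
for off in (0,.0015,.003):
    for dz in (.014,-.024,-.028,-.037,-.058): print(off,dz,q(p+ty*off+[0,0,dz]).round(1))
a=cv2.imread("pics/w8.png"); crop(a,240,195,330,330,4.4,"cw8")
print((np.array([(340/2.5)+150,(525/2.5)+100])))
E
```

```text
0 0.014 [343.4 526.9]
0 -0.024 [342.5 420.2]
0 -0.028 [342.5 411.5]
0 -0.037 [342.3 393.3]
0 -0.058 [342.  356.9]
0.0015 0.014 [343.4 534. ]
0.0015 -0.024 [342.5 426. ]
0.0015 -0.028 [342.5 417.3]
0.0015 -0.037 [342.3 398.9]
0.0015 -0.058 [342. 362.]
0.003 0.014 [343.4 541. ]
0.003 -0.024 [342.5 431.9]
0.003 -0.028 [342.5 423. ]
0.003 -0.037 [342.3 404.4]
0.003 -0.058 [342. 367.]
[286. 310.]
```

View pics/cw8.png

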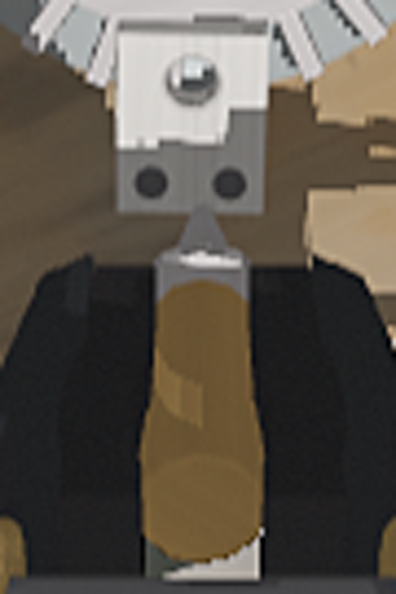

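```bash
python3 - <<'E'
from ov import *
m=vision.camera_model("wrist"); m["world_to_cam"]=np.load("w8.npy")
c=lambda u,v:(240+(u+.5)/4.4-.5,195+(v+.5)/4.4-.5)
p=np.array([.6884,.1025,.1677])
h=unproj("wrist",c(190,77),.046,m); t=unproj("wrist",c(205,205),p[2]-.058,m); tp=unproj("wrist",c(203,508),p[2]+.014,m)
print("hole",h,"tip",t,"top",tp,"tcp",p)
print("need tcp by tip",p+h-t,"by top",p+h-tp)
E
```

```text
hole [0.68916618 0.09969614 0.046     ] tip [0.68763839 0.1023692  0.1097    ] top [0.6883315  0.10199729 0.1817    ] tcp [0.6884 0.1025 0.1677]
need tcp by tip [0.68992779 0.09982694 0.104     ] by top [0.68923469 0.10019885 0.032     ]
```

```bash
python3 - <<'E'
from ov import *
st();print(go((.690,.101,.110),94.5))
E
```

```text
t 10.43 p [0.6887 0.1015 0.1681] yaw 94.35 q [-0.07  0.9  -0.29  1.4   0.29  0.89  1.2 ] F [-0.5  0.3 -0.5] M [0.05 0.02 0.01] op 0.129
(array([-0.0022,  0.005 ,  0.1936]), array([-0.0012, -0.0001, -0.0008]))
```

{"method": "play_rows", "body": {"deltas": [[[0.9,-0.003,0.005,0.1,-0.001,0,0],[0.9,-0.003,0.005,0.194,-0.001,0,0],[0.9,-0.003,0.005,0.194,-0.001,0,0],[0.9,-0.003,0.005,0.194,-0.001,0,0]]]}}

```text
clock: 10.92
tool_pos: [0.6906, 0.1002, 0.1106]
eef_rot: [0.68, 0.733, 0.0, 0.0]
contact_force: [0.3, 0.0, -0.4]
opening: 0.127
```

```bash
python3 - <<'E'
from ov import *
st()
m=vision.camera_model("wrist"); im=vision.snapshot("wrist")[:,:,::-1]
np.save("w9.npy",m["world_to_cam"]);cv2.imwrite("pics/w9.png",im); st()
crop(im,230,170,345,320,4,"cw9")
im=vision.snapshot("scene")[:,:,::-1]; st()
crop(im,205,130,305,230,6,"cs9")
E
```

```text
t 10.93 p [0.6906 0.1002 0.1106] yaw 94.26 q [-0.08  0.97 -0.28  1.42  0.32  0.79  1.18] F [ 0.3  0.  -0.4] M [ 0.03 -0.03 -0.01] op 0.127
t 10.97 p [0.6909 0.1005 0.1112] yaw 94.28 q [-0.08  0.97 -0.28  1.42  0.32  0.79  1.18] F [-0.1  0.1 -0.9] M [0.06 0.04 0.01] op 0.131
t 11.03 p [0.691  0.1007 0.1114] yaw 94.3 q [-0.08  0.97 -0.28  1.42  0.32  0.79  1.18] F [ 0.4  1.2 -0.2] M [-0.01  0.03 -0.03] op 0.126
```

View pics/cw9.png

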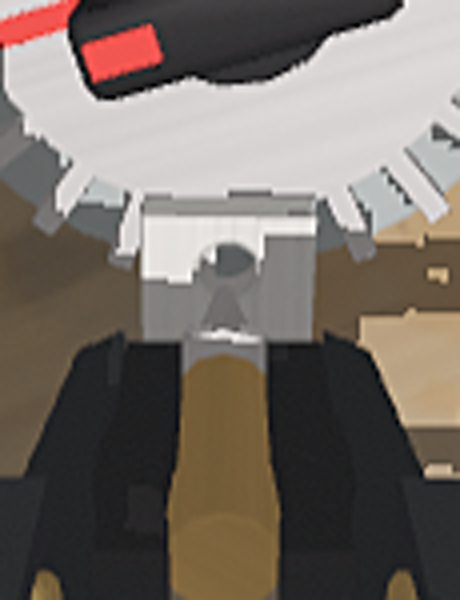

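View pics/cs9.png

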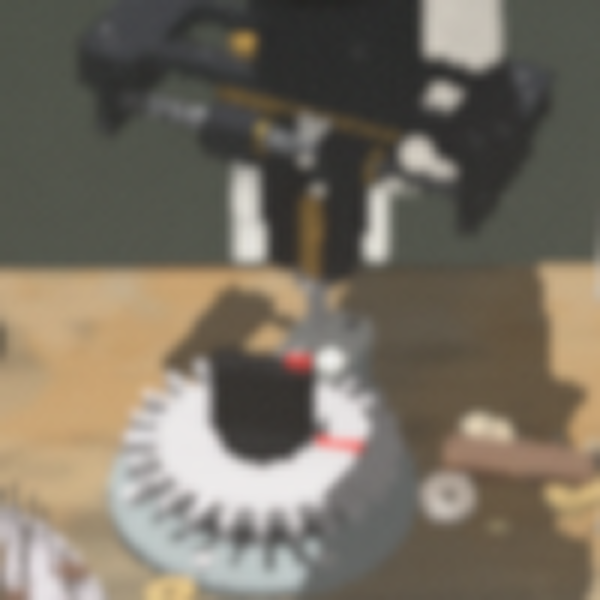

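```bash
python3 - <<'E'
from ov import *
m=vision.camera_model("wrist"); m["world_to_cam"]=np.load("w9.npy")
c=lambda u,v:(230+(u+.5)/4-.5,170+(v+.5)/4-.5)
h=unproj("wrist",c(230,261),.046,m); t=unproj("wrist",c(225,283),.053,m)
print("hole",h,"tip",t,h-t)
for dx in (-15.,15.): print(unproj("wrist",c(230+dx*5.7,261),.046,m))
print(np.array([unproj("wrist",c(u,v),.046,m) for u,v in [(141,214),(316,214),(316,342),(141,342)]]).mean(0),"bracket outline corners")
print([unproj("wrist",c(u,v),.046,m).round(4) for u,v in [(141,214),(316,214),(316,342),(141,342)]])
E
```

```text
hole [0.68835943 0.10057878 0.046     ] tip [0.68936475 0.09977711 0.053     ] [-0.00100531  0.00080166 -0.007     ]
[0.68944038 0.08584375 0.046     ]
[0.68727845 0.11531434 0.046     ]
[0.69181032 0.10057725 0.046     ] bracket outline corners
[array([0.6808, 0.0848, 0.046 ]), array([0.6786, 0.1145, 0.046 ]), array([0.7028, 0.1169, 0.046 ]), array([0.7051, 0.086 , 0.046 ])]
```

```bash
python3 - <<'E'
from ov import *
st();print(go((.6912,.1015,.086),94.5))
E
```

```text
t 11.03 p [0.691  0.1007 0.1114] yaw 94.3 q [-0.08  0.97 -0.28  1.42  0.32  0.79  1.18] F [ 0.4  1.2 -0.2] M [-0.01  0.03 -0.03] op 0.126
(array([0.0025, 0.0007, 0.0846]), array([ 0.0006, -0.0002, -0.0011]))
```

{"method": "play_rows", "body": {"deltas": [[[0.9,0.0025,0.001,0.02,0,0,0],[0.9,0.0025,0.001,0.04,0,0,0],[0.9,0.0025,0.001,0.06,0,0,0],[0.9,0.0025,0.001,0.08,0,0,0],[0.9,0.0025,0.001,0.08,0,0,0]]]}}

```text
clock: 11.65
tool_pos: [0.6907, 0.1014, 0.0865]
eef_rot: [0.68, 0.733, 0.0, 0.0]
contact_force: [0.2, 0.6, -0.9]
opening: 0.127
```

```bash
python3 - <<'E'
from ov import *
st();print(go((.6912,.1015,.074),94.5))
m=vision.camera_model("wrist"); im=vision.snapshot("wrist")[:,:,::-1]
crop(im,230,170,345,320,4,"cw10");st()
E
```

```text
t 11.65 p [0.6907 0.1014 0.0865] yaw 94.3 q [-0.08  1.   -0.27  1.43  0.33  0.75  1.17] F [ 0.2  0.6 -0.9] M [0.06 0.01 0.03] op 0.127
(array([0.0001, 0.0015, 0.0417]), array([ 0.0001, -0.0001, -0.0011]))
t 11.7 p [0.691  0.1015 0.0869] yaw 94.3 q [-0.08  1.   -0.27  1.43  0.33  0.75  1.17] F [-1.1 -0.1 -1. ] M [-0.    0.08  0.04] op 0.129
```

View pics/cw10.png

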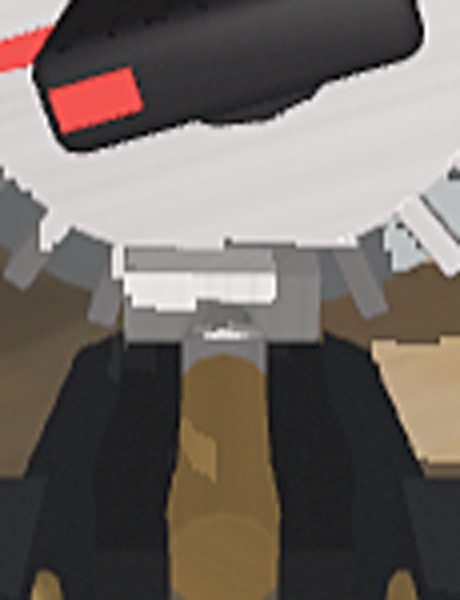

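{"method": "play_rows", "body": {"deltas": [[[0.9,0,0.001,0.01,0,0,0],[0.9,0,0.001,0.02,0,0,0],[0.9,0,0.001,0.02,0,0,0]]], "force": 50}}

```text
clock: 12.08
tool_pos: [0.6908, 0.1014, 0.0806]
eef_rot: [0.68, 0.733, 0.0, -0.0]
contact_force: [-2.5, -0.5, -0.1]
opening: 0.13
```

```bash
python3 - <<'E'
from ov import *
st()
E
```

```text
t 12.07 p [0.6908 0.1014 0.0806] yaw 94.3 q [-0.08  1.01 -0.26  1.43  0.33  0.75  1.17] F [-2.5 -0.5 -0.1] M [-0.07  0.52 -0.05] op 0.13
```

{"method": "play_rows", "body": {"deltas": [[[0.9,0,-0.002,0.01,0,0,0],[0.9,0,-0.002,0.018,0,0,0],[0.9,0,-0.002,0.022,0,0,0],[0.9,0,-0.002,0.022,0,0,0]]], "force": 50}}

```text
clock: 12.58
tool_pos: [0.6904, 0.1014, 0.0742]
eef_rot: [0.68, 0.733, 0.0, 0.0]
contact_force: [-2.4, -0.4, 3.2]
opening: 0.127
```

```bash
python3 - <<'E'
from ov import *
st()
m=vision.camera_model("wrist"); im=vision.snapshot("wrist")[:,:,::-1]
crop(im,230,170,345,320,4,"cw11");st()
E
```

```text
t 12.57 p [0.6904 0.1014 0.0742] yaw 94.31 q [-0.08  1.02 -0.26  1.43  0.34  0.73  1.17] F [-2.4 -0.4  3.2] M [-0.07  0.44 -0.01] op 0.127
t 12.62 p [0.6904 0.1014 0.0742] yaw 94.3 q [-0.08  1.02 -0.26  1.43  0.34  0.73  1.17] F [-1.8 -0.2  3.4] M [-0.02  0.43  0.01] op 0.126
```

View pics/cw11.png

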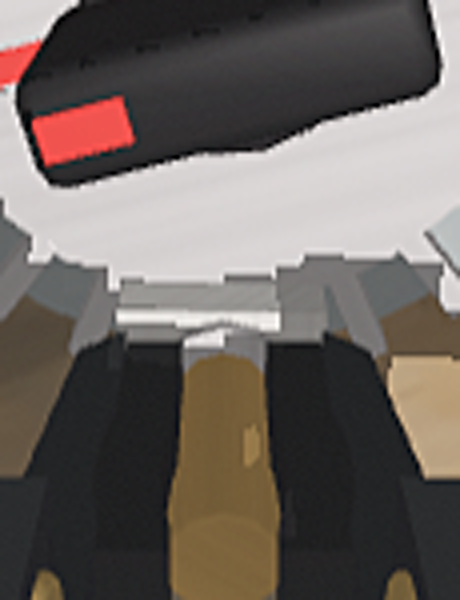

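{"method": "play_rows", "body": {"deltas": [[[0.9,0,-0.001,0.004,0,0,0],[0.9,0,-0.001,0.007,0,0,0],[0.9,0,-0.001,0.007,0,0,0]]], "force": 50}}

```text
clock: 13.0
tool_pos: [0.6905, 0.1014, 0.0739]
eef_rot: [0.68, 0.733, 0.001, 0.0]
contact_force: [-5.2, -1.3, 12.5]
opening: 0.131
```

```bash
python3 - <<'E'
from ov import *
st()
E
```

```text
t 13.0 p [0.6905 0.1014 0.0739] yaw 94.29 q [-0.08  1.02 -0.26  1.44  0.34  0.73  1.17] F [-5.2 -1.3 12.5] M [-0.25  1.08 -0.03] op 0.131
```

{"method": "play_rows", "body": {"deltas": [[[0.9,0,-0.003,0.006,0,0,0],[0.9,0,-0.003,0.01,0,0,0],[0.9,0,-0.003,0.01,0,0,0]]], "force": 55}}

```text
clock: 13.38
tool_pos: [0.6905, 0.1014, 0.0738]
eef_rot: [0.68, 0.733, 0.001, 0.001]
contact_force: [-6.4, -0.7, 18.8]
opening: 0.129
```

```bash
python3 - <<'E'
from ov import *
st()
m=vision.camera_model("wrist"); np.save("w12.npy",m["world_to_cam"]); im=vision.snapshot("wrist")[:,:,::-1]; cv2.imwrite("pics/w12.png",im)
im=vision.snapshot("scene")[:,:,::-1]; crop(im,205,130,305,230,6,"cs12")
crop(cv2.imread("pics/w12.png"),150,130,410,330,3,"cw12")
E
```

```text
t 13.38 p [0.6905 0.1014 0.0738] yaw 94.27 q [-0.08  1.02 -0.26  1.44  0.34  0.73  1.17] F [-6.4 -0.7 18.8] M [-0.38  1.33  0.04] op 0.129
```

View pics/cw12.png

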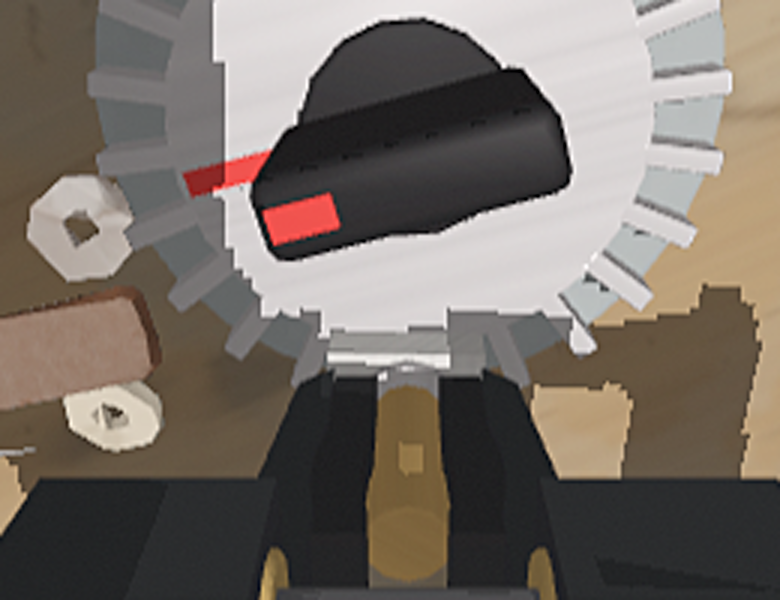

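{"method": "play_rows", "body": {"deltas": [[[0.9,0,0,0,0,0,0],[0.3,0,0,0,0,0,0],[0.3,0,0,0,0,0,0],[0.3,0,0,0,0,0,0],[0.3,0,0,0,0,0,0]]], "force": 20}}

```text
clock: 14.1
tool_pos: [0.6905, 0.1014, 0.0736]
eef_rot: [0.68, 0.733, 0.001, 0.001]
contact_force: [-0.4, 0.3, 0.8]
opening: 0.35
```

```bash
python3 - <<'E'
from ov import *
st()
E
```

```text
t 14.1 p [0.6905 0.1014 0.0736] yaw 94.27 q [-0.08  1.02 -0.26  1.44  0.34  0.73  1.17] F [-0.4  0.3  0.8] M [0.01 0.02 0.01] op 0.35
```

{"method": "play_rows", "body": {"deltas": [[[0.3,0,0,-0.1,0,0,0],[0.3,0,0,-0.25,0,0,0],[0.3,0,-0.05,-0.4,0,0,0],[0.3,0,-0.12,-0.4,0,0,0],[0.3,0,-0.12,-0.4,0,0,0]]]}}

```text
clock: 14.72
tool_pos: [0.6533, 0.0986, 0.194]
eef_rot: [0.68, 0.733, 0.001, 0.001]
contact_force: [0.5, 0.2, 1.4]
opening: 0.351
```

```bash
python3 - <<'E'
from ov import *
st()
m=vision.camera_model("wrist"); im=vision.snapshot("wrist")[:,:,::-1]; cv2.imwrite("pics/w13.png",im)
overlay("pics/w13.png",m,"wrist",(.639,.0965),4.5,1.309,(190,130,390,290),3.7,"ov13")
crop(im,190,130,390,290,3.7,"cw13")
im=vision.snapshot("scene")[:,:,::-1]; crop(im,205,130,305,230,6,"cs13")
h=np.array([.639,.0965])+.052*np.array([.997,.078])
for z in (.046,.05,.088): print(z,((proj("wrist",(*h,z),m)-[190,130]+.5)*3.7).round(1))
E
```

```text
t 14.72 p [0.6533 0.0986 0.194 ] yaw 94.31 q [-0.06  0.82 -0.3   1.51  0.29  0.86  1.18] F [0.5 0.2 1.4] M [ 0.06  0.01 -0.06] op 0.351
0.046 [354.6 399.2]
0.05 [354.6 405.5]
0.088 [354.5 473.5]
```

View pics/ov13.png

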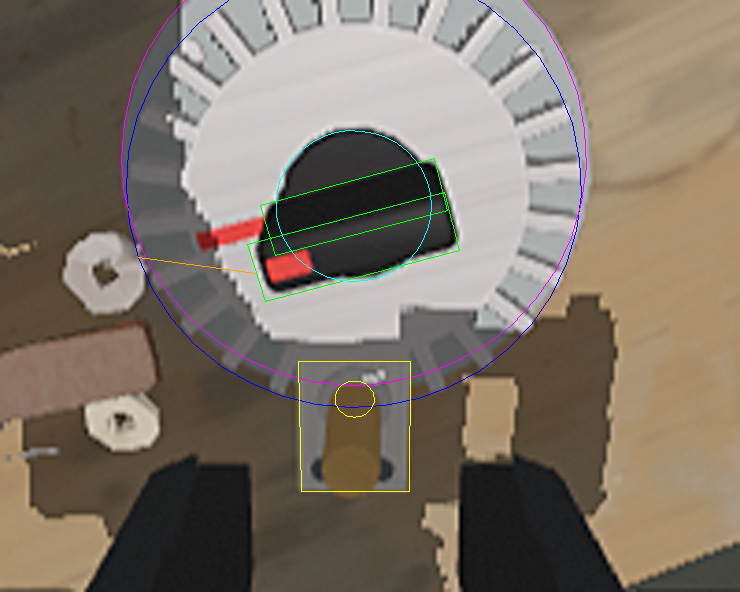

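View pics/cw13.png

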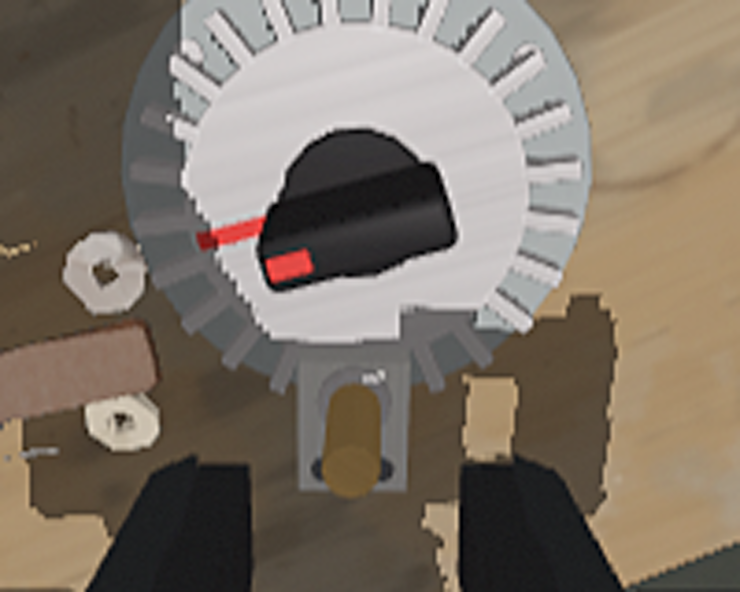

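View pics/cs13.png

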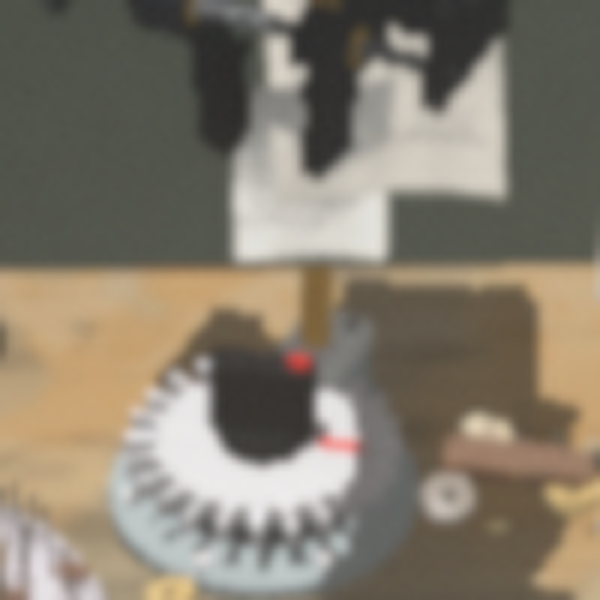

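```bash
python3 - <<'E'
from h import *
print(r.finish_job()); st()
E
```

```text
the job is handed in; nothing more can be done
None
the job is handed in; nothing more can be done
```

I turned the wheel by its knob through six clicks, from one click before zero to the fifth click past it, and let go. I then took the brass-handled pin from the block and pressed it into the bracket hole until it stopped. I released it, lifted clear and handed the job in at 14.8 s.

**Last checks:**
- **Pin seating:** under about 19 N of push the tool stopped at 73.8 mm, against about 74 mm expected for a seated collar. In the last wrist picture, after letting go, the pin stands upright in the hole and its top is within about 1 mm of where a seated pin's would be.
- **Wheel:** the bar knob's edges agree with the fifth click (1.309 rad) to about 1 degree. I have no direct reading of the wheel angle.
- **Other things:** I took no picture of the block after lifting the pin out, and did not compare the bystanders before and after. I saw no unexpected contact forces on the way.

**One disagreement:** the camera and the knob grasp placed the hole 1 to 2.5 mm apart. I aimed between the two. The pin met only a few newtons sideways while going in, and up to about 6 N at the final press.

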